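Put the tool trays right

ROBOT

A 6-joint arm with a two-finger parallel gripper is mounted at the origin on the work surface. World frame = base frame: x ahead of the robot, y to its left, z up, the work surface at z = 0. Lengths are in m, angles in rad, forces in N, time in s.
With the tool pointing down it reaches from about 0.425 to 0.95 m from the base axis. Payload 3.5 kg.
Tool frame: the origin (TCP) lies midway between the tips of the shut fingers; the grasp point (between the pads) lies 19 mm behind it; y points along the fingers, x is the direction in which the jaws open and shut, and the axes are right-handed (so a half turn about y gives the same grasp; the last joint's range is limited). The gripper opens to 85 mm and grips with 20 to 120 N. Pads are 22 mm wide; open, the fingers measure 114 mm over their backs; the gripper's body (76 mm by 85 mm) begins 54 mm behind the grasp point. The pads swing forward as they close: fully open they stand 13 mm farther back than shut.
Start: joints at [1.187, 0.286, 1.577, -0, 1.279, -0.15], TCP at [0.156, 0.657, 0.231] pointing down, gripper open.
Joint ranges: [-2.77, 2.77], [-0.9, 2.22], [0.21, 2.48], [-1.53, 4.67], [0.24, 2.81], [-2.84, 2.84]. Speed limits (rad/s): [2.79, 2.79, 3.14, 3.14, 3.14, 3.14].

INTERFACE

Orientations are given as a unit quaternion [x, y, z, w].
In Python, from plant import ctrl, viewer gives the robot as it stands.
- The arm moves only by the tool step_arm, never from a script. Its argument "rows" is a list of rows, each a list of 3 entries, a list of its own where there are three numbers: the turn, a rotation vector about the tool's x, y, z in degrees, then the shift along the tool's x, y, z in mm, then the closure, from 0 (fully open) to 1 (shut). A call has 1 to 10 rows; each row is the pose to reach, as a shift and turn from the pose commanded when the call began, along the tool's axes at that moment; what a row does not reach only later rows make up. A row lasts 1/12 s, in which the tool goes at most 41.7 mm and 7.16 degrees, less where a joint would pass 70% of its speed; a pose out of reach is approached as far as the arm can. A call with a gripper value outside its range is refused whole. The fingers move at their own pace and stop on an object; "newtons" is the grip in N (left out, the last holds). Time passes only in rows, so rows that repeat a pose let the fingers close. It gives the time, the measured TCP pose, the force and the opening at its end, in the units of the state.
- ctrl.get_state(): the state, without advancing time (a new reading comes with each control period).
- viewer.read_camera(name): name is "scene" or "top" or "wrist"; returns (picture, depth): 400x640x3 uint8, red, green, blue; 400x640 float32, m along the optical axis (not along the pixel's ray), 0 where there is no reading.
- viewer.calibration(name): a dict with "K" (3x3 intrinsics, pixels), "R" (3x3) and "t" (3): a world point X has camera coordinates R X + t. Camera axes: x right, y down, z forward; pixel columns grow to the right and rows downward; lengths in m; the calibration is good to about 2 mm. A picture is of the moment at which its call begins: read the wrist's pose just before it. calibration takes no time and is no camera call; for the wrist camera it gives the pose at the moment of the call.
- ctrl.sign_off(): hands the job in, once; it reports no verdict.
The state is a dict: "time": time; "qpos": joint angles; "dq": joint speeds; "joint_efforts": joint torques, N m; "eef_pos": TCP position; "tcp_rot": TCP orientation; "contact_force": force on the tool from outside, world axes, zero at the start; "wrist_torque": the same for the moment, N m; "opening": opening from 0.0 (shut) to 1.0 (fully open).
Only numpy, scipy, OpenCV 4.12 (cv2) and the standard library are available. Lean on these libraries where they do the work, as an engineer would, in place of code of your own. Each camera call takes 0.05 s, during which the arm holds its last target.

TASK

The drill chuck and the tool holder were put away in each other's tray: swap them, using the free green tray on the way, so that each stands upright in the middle of the tray of its own colour, on the black disc. Find by lifting which one of the three identical green-lidded tins is full and stand it in the middle of the green tray; the two empty ones are to stand upright on the bench, clear of the trays. Set everything down without dropping it, and do not push or knock over the mug.

Things in the scene. Friction and masses are not known exactly. Their poses are not given: they have to be found in the camera images.
- chuck: steel drill chuck standing on its back, jaws up, with a red sloping ring on its shoulder: a cylinder of 44 mm diameter from 0 to 50 mm height, the red cone from 50 to 60 mm, a steel nose narrowing to 22 mm diameter at 72 mm, three dark jaws up to 82 mm; about 0.45 kg. Origin: centre of its underside, z up. At the start it stands in the blue tray; it belongs in the red one.
- holder: steel tool holder standing flange down: a dark round flange of 50 mm diameter and 28 mm height whose top is blue, and on it an upright bright steel shank of 25 mm diameter from 28 to 80 mm height, tapering to 18 mm at 85 mm; about 0.4 kg. It can be gripped by the shank. Origin: centre of its underside, z up. At the start it stands in the red tray; it belongs in the blue one.
- tin_a: sealed round tin, bare aluminium sides with a white paper band and a flat green lid, diameter 52 mm, 80 mm tall, standing upright on the bench. Origin: centre of its underside, z up. Looks exactly like the other two tins; one of the three is full of steel pins (about 0.6 kg), the other two are empty (about 0.1 kg); only lifting tells which.
- tin_b: sealed round tin, bare aluminium sides with a white paper band and a flat green lid, diameter 52 mm, 80 mm tall, standing upright on the bench. Origin: centre of its underside, z up. Looks exactly like the other two tins; one of the three is full of steel pins (about 0.6 kg), the other two are empty (about 0.1 kg); only lifting tells which.
- tin_c: sealed round tin, bare aluminium sides with a white paper band and a flat green lid, diameter 52 mm, 80 mm tall, standing upright on the bench. Origin: centre of its underside, z up. Looks exactly like the other two tins; one of the three is full of steel pins (about 0.6 kg), the other two are empty (about 0.1 kg); only lifting tells which.
- tray_red: red painted steel tray fixed to the bench, 120 x 120 mm outside, floor 4 mm thick, 4 mm wide rim that stands 12 mm above the bench, a flat black rubber disc of 64 mm diameter marking the middle of the floor. Origin: centre of its underside on the bench, so the floor's surface is 4 mm above it; x and y along its sides. For the chuck with the red ring.
- tray_blue: blue painted steel tray fixed to the bench, 120 x 120 mm outside, floor 4 mm thick, 4 mm wide rim that stands 12 mm above the bench, a flat black rubber disc of 64 mm diameter marking the middle of the floor. Origin: centre of its underside on the bench, so the floor's surface is 4 mm above it; x and y along its sides. For the holder with the blue flange.
- tray_green: green painted steel tray fixed to the bench, 120 x 120 mm outside, floor 4 mm thick, 4 mm wide rim that stands 12 mm above the bench, a flat black rubber disc of 64 mm diameter marking the middle of the floor. Origin: centre of its underside on the bench, so the floor's surface is 4 mm above it; x and y along its sides. Empty at the start; for the full tin in the end.
- mug: white mug, 76 mm wide at the rim and 88 mm tall, with a handle on its +y side; stands loose on the bench among the task's things and must not be pushed or knocked over. Origin: centre of its underside, z up.
Things that resemble listed ones, but are neither listed nor needed, are in the scene too. There is more than one size of the tray_green; the job needs the smaller.

How it is judged:
By the outcome, as a careful person would: the job done as asked, in the order asked, and still so for the second after the job is handed in, with the robot touching nothing.
It also fails if it takes over 128 s, if anything falls off the work surface, if the arm or the gripper's body presses on something with over 40 N, if the wrist force passes 120 N, or if a joint passes its speed limit or range.

## Working session

There is one attempt and no reset: what is moved stays moved. The work goes in short steps, Python scripts to look and compute and a tool call to move; the robot and the scene stay as the last step left them, time stands still between calls to the robot, and variables do not carry over. Pictures are saved under pics/ and viewed, and the job is handed in when it is done.

Besides the shell and the picture viewer there is one more tool, called after "Request:" as a command line: name --argument value ..., lists and objects as JSON in quotes. step_arm: Moves the arm, as the interface text tells. Its arguments: {"type":"object","properties":{"rows":{"type":"array"},"newtons":{"type":"number"}},"required":["rows"]}

```bash
ls; mkdir -p pics; cat > h.py <<'E'
import numpy as np, cv2
from plant import ctrl, viewer
def snap(n,f):
    c=viewer.calibration(n); im,d=viewer.read_camera(n)
    cv2.imwrite('pics/'+f+'.png',im[:,:,::-1]); np.savez('pics/'+f+'.npz',im=im,d=d,K=c['K'],R=c['R'],t=c['t'])
    return im,d,c
def ray(c,u,v,z):
    K,R,t=[np.array(c[k]) for k in 'KRt']
    d=R.T@np.linalg.inv(K)@np.array([u,v,1.]); o=-R.T@t
    return o+d*(z-o[2])/d[2]
def cloud(c,d):
    K,R,t=[np.array(c[k]) for k in 'KRt']
    v,u=np.mgrid[:400,:640]
    p=np.stack([(u-K[0,2])/K[0,0]*d,(v-K[1,2])/K[1,1]*d,d],-1)
    return (p-t.reshape(3))@R
E
python3 - <<'E'
from h import *
for n in ['scene','top','wrist']:
    im,d,c=snap(n,n+'0'); print(n,c['K'],-np.array(c['R']).T@c['t'])
print(ctrl.get_state())
E
```

```text
pics
scene [[446.06579916   0.         322.60686748]
 [  0.         446.06579916 199.49181764]
 [  0.           0.           1.        ]] [ 1.32676302 -0.26306413  0.69986051]
top [[388.73235051   0.         316.45541201]
 [  0.         388.73235051 197.56933019]
 [  0.           0.           1.        ]] [0.29568944 0.01028406 0.92233374]
wrist [[288.77737106   0.         319.9825248 ]
 [  0.         288.77737106 197.19234254]
 [  0.           0.           1.        ]] [0.08654219 0.67273448 0.37308521]
{'time': 0.15, 'qpos': array([ 1.18701505e+00,  2.87010036e-01,  1.57780935e+00,  4.63385828e-06,
        1.27860986e+00, -1.50013071e-01]), 'dq': array([-0.00084859, -0.00217544, -0.00571126,  0.00210773, -0.00019645,
        0.0007087 ]), 'joint_efforts': array([ 7.57216330e-04, -4.06605077e+01, -2.93140483e+01, -1.61726789e-04,
        3.95035080e-03, -1.06348270e-05]), 'eef_pos': array([0.15614986, 0.65617697, 0.23025001]), 'tcp_rot': array([ 0.55521798,  0.43771402, -0.43884355, -0.55457711]), 'contact_force': array([-0.07074244,  0.185037  , -0.36255772]), 'wrist_torque': array([-0.03194312,  0.03572143, -0.01998072]), 'opening': 1.0040485126446084}
```

View pics/scene0.png

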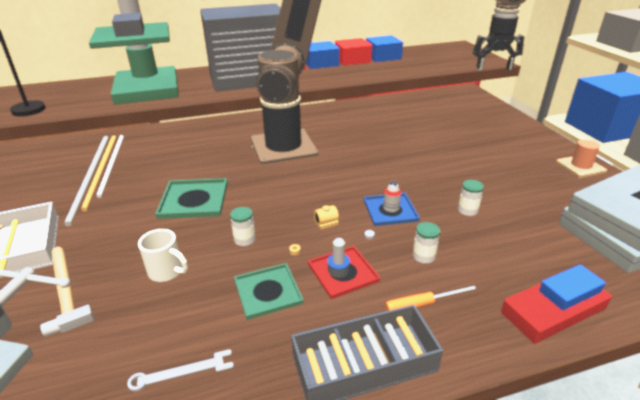

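View pics/top0.png

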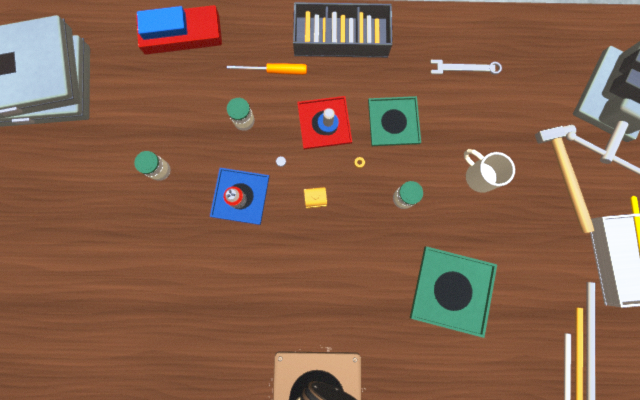

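View pics/wrist0.png

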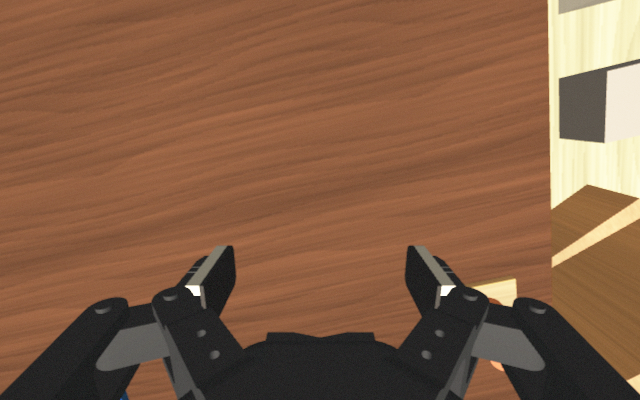

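The top view shows two green trays. The one at (394,121) looks about 50 px wide, and the one at (453,291) about 78 px, so the smaller is at (394,121), next to the red tray. The mug is at (490,172). The tins are at (240,110), (152,163) and (409,193). Next I'll measure positions.

```bash
python3 - <<'E'
from h import *
for n in ['top','scene']:
    z=np.load(f'pics/{n}0.npz'); im,d=z['im'],z['d']; P=cloud(z,d)
    hsv=cv2.cvtColor(im,cv2.COLOR_RGB2HSV)
    H,S,V=[hsv[...,i].astype(int) for i in range(3)]
    masks={'green':(H>65)&(H<90)&(S>90),'blue':(H>100)&(H<125)&(S>120),'red':((H<4)|(H>174))&(S>170)&(V>90),'black':(V<60)}
    for k,m in masks.items():
        nn,lab,st,ce=cv2.connectedComponentsWithStats(m.astype(np.uint8))
        for i in range(1,nn):
            if st[i,4]<60: continue
            q=P[(lab==i)&(d>0)]
            if len(q)==0: continue
            med=np.median(q,0)
            if abs(med[1])>.8 or med[0]<.2 or med[0]>1.1: continue
            s=''
            zz=.004 if k=='black' else med[2]
            if k=='black': zz=.004
            r=ray(z,*ce[i],zz)
            cs=cv2.minAreaRect(np.argwhere(lab==i)[:,::-1].astype(np.float32))
            corners=np.array([ray(z,*p,.012)[:2] for p in cv2.boxPoints(cs)])
            print(n,k,ce[i].round(0),st[i,4],'med',med.round(3),'ray',r.round(4),'rect ctr',corners.mean(0).round(4),'side',np.linalg.norm(corners[1]-corners[0]).round(3),np.linalg.norm(corners[2]-corners[1]).round(3), 'ang',np.degrees(np.arctan2(*(corners[1]-corners[0])[::-1])).round(0))
z=np.load('pics/top0.npz')
P=cloud(z,z['d'])
# raised things
hm=(P[...,2]>.02)&(z['d']>0)&(P[...,0]>.3)
nn,lab,st,ce=cv2.connectedComponentsWithStats(hm.astype(np.uint8))
for i in range(1,nn):
    if st[i,4]<30: continue
    q=P[lab==i]; zt=np.percentile(q[:,2],95); tq=q[q[:,2]>zt-.006]
    print(ce[i].round(0),st[i,4],'ztop',zt.round(3),'topctr',((tq.min(0)+tq.max(0))/2).round(3),'min',q.min(0).round(3),'max',q.max(0).round(3))
E
python3 - <<'E'
import cv2
a=cv2.imread('pics/top0.png')[80:340,120:540]
cv2.imwrite('pics/crop0.png',cv2.resize(a,(800,495),interpolation=cv2.INTER_CUBIC))
E
```

```text
top green [394. 121.] 1820 med [ 0.645 -0.183  0.005] ray [ 0.6446 -0.1827  0.0049] rect ctr [ 0.6427 -0.1815] side 0.123 0.122 ang -86.0
top green [238. 108.] 372 med [0.64 0.19 0.08] ray [0.6398 0.1901 0.0805] rect ctr [0.6671 0.205 ] side 0.052 0.055 ang -89.0
top green [146. 162.] 404 med [0.511 0.388 0.08 ] ray [0.5111 0.3877 0.0804] rect ctr [0.5281 0.4183] side 0.053 0.054 ang -41.0
top green [411. 192.] 408 med [ 0.451 -0.201  0.08 ] ray [ 0.4508 -0.2005  0.0804] rect ctr [ 0.4642 -0.2178] side 0.053 0.053 ang -89.0
top green [454. 292.] 4341 med [ 0.232 -0.314  0.006] ray [ 0.2336 -0.3125  0.0063] rect ctr [ 0.2356 -0.3109] side 0.167 0.179 ang -16.0
top blue [161.  22.] 1305 med [0.858 0.386 0.07 ] ray [0.8588 0.3856 0.0696] rect ctr [0.8967 0.4114] side 0.122 0.08 ang -82.0
top blue [327. 124.] 199 med [ 0.621 -0.013  0.032] ray [ 0.6227 -0.0147  0.0322] rect ctr [ 0.6329 -0.0151] side 0.045 0.052 ang -12.0
top blue [240. 196.] 1964 med [0.45  0.189 0.005] ray [0.4504 0.1909 0.0047] rect ctr [0.45  0.191] side 0.122 0.123 ang -7.0
top red [189.  32.] 1981 med [0.842 0.317 
[... 3570 characters left out ...]
0.089] min [ 0.604 -0.042  0.02 ] max [0.65  0.006 0.094]
[489. 169.] 1216 ztop 0.089 topctr [ 0.506 -0.391  0.087] min [ 0.468 -0.429  0.02 ] max [ 0.558 -0.337  0.092]
[151. 165.] 671 ztop 0.082 topctr [0.511 0.388 0.081] min [0.485 0.362 0.02 ] max [0.537 0.416 0.084]
[408. 194.] 567 ztop 0.082 topctr [ 0.452 -0.201  0.08 ] min [ 0.425 -0.225  0.021] max [ 0.477 -0.175  0.084]
[234. 197.] 351 ztop 0.084 topctr [0.443 0.195 0.084] min [0.42  0.175 0.02 ] max [0.462 0.217 0.089]
[315. 196.] 386 ztop 0.048 topctr [0.448 0.011 0.046] min [ 0.425 -0.015  0.023] max [0.471 0.037 0.05 ]
[615. 232.] 924 ztop 0.051 topctr [ 0.378 -0.684  0.05 ] min [ 0.301 -0.733  0.02 ] max [ 0.456 -0.638  0.054]
```

View pics/crop0.png

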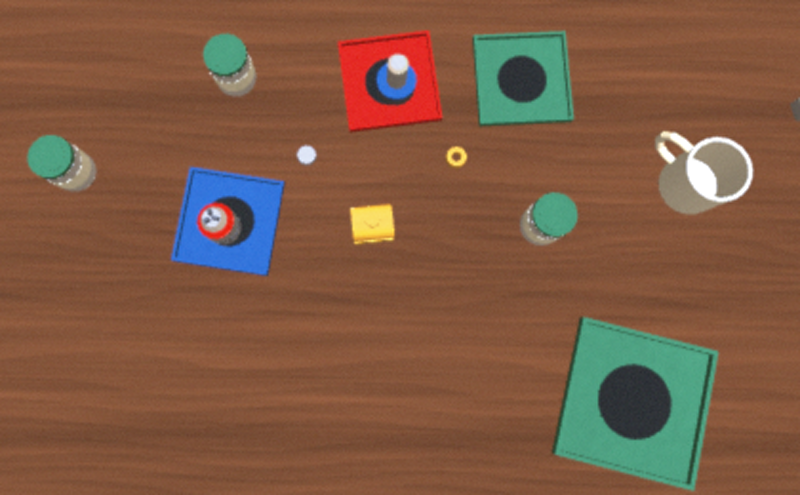

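```bash
cat >> h.py <<'E'
from scipy.spatial.transform import Rotation as Ro
def go(x,y,z,R=None):
    s=ctrl.get_state(); Rt=Ro.from_quat(s['tcp_rot'])
    d=Rt.inv().apply(np.array([x,y,z])-s['eef_pos'])*1000
    print('shift',d.round(1),'pos',s['eef_pos'].round(4),'F',s['contact_force'].round(2),'open',round(s['opening'],3),'t',s['time'])
    if R is not None: print('turn',np.degrees((Rt.inv()*R).as_rotvec()).round(1))
E
python3 - <<'E'
from h import *
s=ctrl.get_state();R=Ro.from_quat(s['tcp_rot']); print(R.as_matrix().round(3))
M=np.array([[0,0,-1],[1,0,0],[0,-1,0.]]) # x tool=+y, y=-z, z=-x
for M2 in (M,M@np.diag([-1,1,-1])):
    print(np.linalg.det(M2)); go(.442,.195,.2,Ro.from_matrix(M2))
E
```

```text
[[ 0.232 -0.001 -0.973]
 [ 0.973 -0.002  0.232]
 [-0.002 -1.     0.   ]]
1.0
shift [-382.4   30.8 -384.9] pos [0.1561 0.6562 0.2303] F [-0.07  0.19 -0.36] open 1.004 t 0.15
turn [ -0.  -13.4  -0.1]
1.0
shift [-382.4   30.8 -384.9] pos [0.1561 0.6562 0.2303] F [-0.07  0.19 -0.36] open 1.004 t 0.15
turn [ 1.000e-01  1.666e+02 -0.000e+00]
```

Request:
step_arm --rows '[[[0,-13.4,0],[-382,0,-385],0],[[0,-13.4,0],[-382,0,-385],0],[[0,-13.4,0],[-382,0,-385],0],[[0,-13.4,0],[-382,0,-385],0],[[0,-13.4,0],[-382,0,-385],0],[[0,-13.4,0],[-382,0,-385],0],[[0,-13.4,0],[-382,0,-385],0],[[0,-13.4,0],[-382,0,-385],0],[[0,-13.4,0],[-382,0,-385],0],[[0,-13.4,0],[-382,0,-385],0]]' --newtons 50

```text
time: 0.98
eef_pos: [0.3764, 0.3007, 0.2312]
tcp_rot: [0.5, 0.5, -0.5, -0.5]
contact_force: [0.4, 0.1, 0.5]
opening: 1.001
```

```bash
python3 - <<'E'
from h import *
M=np.array([[0,0,-1],[1,0,0],[0,-1,0.]])
go(.442,.195,.2,Ro.from_matrix(M))
E
```

```text
shift [-105.8   31.2  -65.5] pos [0.3764 0.3007 0.2312] F [0.4  0.08 0.53] open 1.001 t 0.9833
turn [0. 0. 0.]
```

Request:
step_arm --rows '[[[0,0,0],[-106,31,-66],0],[[0,0,0],[-106,31,-66],0],[[0,0,0],[-106,31,-66],0],[[0,0,0],[-106,31,-66],0],[[0,0,0],[-106,31,-66],0]]'

```text
time: 1.4
eef_pos: [0.4424, 0.1947, 0.1992]
tcp_rot: [-0.501, -0.498, 0.5, 0.502]
contact_force: [0.6, -0.2, -0.0]
opening: 0.999
```

```bash
python3 - <<'E'
from h import *
go(.442,.195,.2)
snap('wrist','w1')
E
```

```text
shift [ 0.3 -0.8  0.4] pos [0.4424 0.1947 0.1992] F [ 0.56 -0.2  -0.02] open 0.999 t 1.4
```

View pics/w1.png

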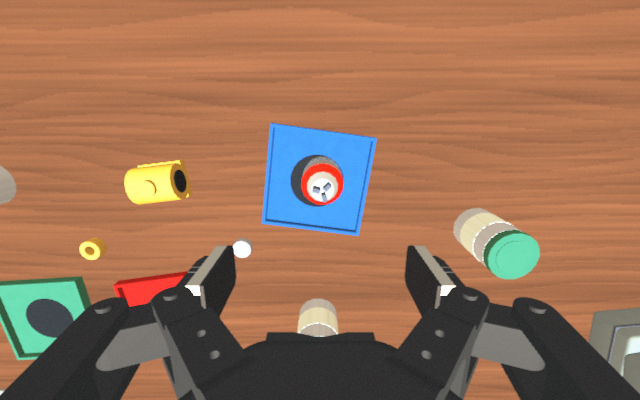

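The wrist view is nearly overhead: the chuck's jaws are at (322,186), in the blue tray centred at about (320,180). I'll use it to fix the position.

```bash
cat >> h.py <<'E'
def comps(z,f,lo,hi,zh,amin=60,wrap=False):
    hsv=cv2.cvtColor(z['im'],cv2.COLOR_RGB2HSV)
    m=cv2.inRange(hsv,np.array(lo),np.array(hi))
    if wrap: m|=cv2.inRange(hsv,np.array([172,lo[1],lo[2]]),np.array([180,hi[1],hi[2]]))
    n,lab,st,ce=cv2.connectedComponentsWithStats(m)
    for i in range(1,n):
        if st[i,4]<amin: continue
        pts=np.argwhere(lab==i)[:,::-1].astype(np.float32)
        hull=cv2.convexHull(pts)
        e=cv2.fitEllipse(hull) if len(hull)>5 else None
        r=cv2.minAreaRect(pts); cs=np.array([ray(z,*p,zh)[:2] for p in cv2.boxPoints(r)])
        print(f,'px',ce[i].round(0),st[i,4],'ell',ray(z,*e[0],zh)[:2].round(4) if e else None,'rect',cs.mean(0).round(4),'sides',np.linalg.norm(cs[1]-cs[0]).round(4),np.linalg.norm(cs[2]-cs[1]).round(4))
E
python3 - <<'E'
from h import *
z=np.load('pics/w1.npz'); 
comps(z,'redring',[0,150,80],[5,255,255],.054,60,True)
comps(z,'blue',[100,120,50],[125,255,255],.010)
E
```

```text
redring px [321. 181.] 621 ell [0.4402 0.196 ] rect [0.4407 0.1961] sides 0.042 0.0414
redring px [145. 287.] 1357 ell [ 0.5548 -0.0007] rect [ 5.643e-01 -4.000e-04] sides 0.0866 0.0353
blue px [316. 178.] 8068 ell [0.4434 0.1877] rect [0.449  0.1899] sides 0.1206 0.1202
```

Request:
step_arm --rows '[[[0,0,0],[1,30,2],0],[[0,0,0],[1,70,2],0],[[0,0,0],[1,110,2],0],[[0,0,0],[1,140,2],0],[[0,0,0],[1,160,2],0],[[0,0,0],[1,173,2],0],[[0,0,0],[1,179,2],0],[[0,0,0],[1,179,2],0]]'

```text
time: 2.12
eef_pos: [0.4386, 0.1988, 0.0203]
tcp_rot: [-0.499, -0.5, 0.501, 0.5]
contact_force: [0.5, -0.0, 0.5]
opening: 0.998
```

Request:
step_arm --rows '[[[0,0,0],[0,0,0],0.3],[[0,0,0],[0,0,0],0.4],[[0,0,0],[0,0,0],0.6],[[0,0,0],[0,0,0],0.8],[[0,0,0],[0,0,0],1],[[0,0,0],[0,0,0],1],[[0,0,0],[0,0,0],1],[[0,0,0],[0,0,0],1]]' --newtons 50

```text
time: 2.78
eef_pos: [0.4414, 0.1977, 0.0231]
tcp_rot: [0.5, 0.501, -0.499, -0.499]
contact_force: [-2.1, -1.2, 6.2]
opening: 0.5
```

Request:
step_arm --rows '[[[0,0,0],[0,-5,0],1],[[0,0,0],[0,-15,0],1],[[0,0,0],[0,-30,0],1],[[0,0,0],[0,-50,0],1],[[0,0,0],[0,-60,0],1],[[0,0,0],[0,-60,0],1],[[0,0,0],[0,-60,0],1]]'

```text
time: 3.37
eef_pos: [0.4401, 0.1976, 0.0816]
tcp_rot: [0.5, 0.5, -0.5, -0.5]
contact_force: [0.5, 0.0, -5.2]
opening: 0.499
```

```bash
python3 - <<'E'
from h import *
go(.643,-.1815,.083)
snap('wrist','w2');go(.643,-.1815,.083)
E
```

```text
shift [-379.1   -1.3 -202.9] pos [0.4401 0.1976 0.0816] F [ 0.5   0.01 -5.23] open 0.499 t 3.3667
shift [-379.    -2.5 -203.6] pos [0.4394 0.1975 0.0807] F [-0.34  1.45 -5.4 ] open 0.501 t 3.4167
```

View pics/w2.png

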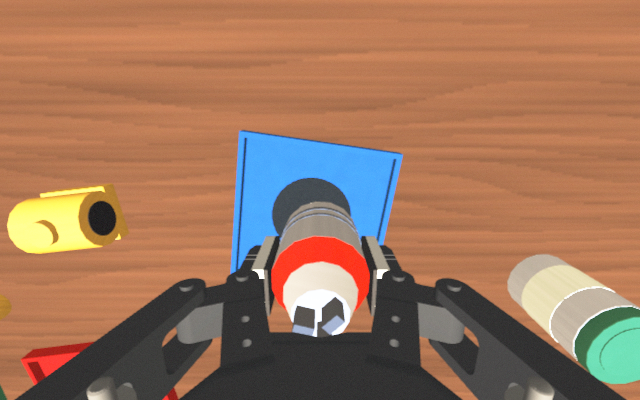

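Request:
step_arm --rows '[[[0,0,0],[0,-30,0],1],[[0,0,0],[-20,-55,-10],1],[[0,0,0],[-50,-60,-26],1],[[0,0,0],[-85,-60,-45],1],[[0,0,0],[-120,-60,-64],1],[[0,0,0],[-155,-60,-83],1],[[0,0,0],[-190,-60,-102],1],[[0,0,0],[-225,-60,-121],1],[[0,0,0],[-260,-60,-139],1],[[0,0,0],[-295,-60,-158],1]]'

```text
time: 4.25
eef_pos: [0.5973, -0.0989, 0.1387]
tcp_rot: [-0.499, -0.499, 0.501, 0.502]
contact_force: [1.6, 0.4, -5.2]
opening: 0.503
```

Request:
step_arm --rows '[[[0,0,0],[-30,0,-16],1],[[0,0,0],[-55,0,-30],1],[[0,0,0],[-73,0,-39],1],[[0,0,0],[-82,0,-44],1],[[0,0,0],[-84,0,-45],1],[[0,0,0],[-84,0,-45],1]]'

```text
time: 4.75
eef_pos: [0.6422, -0.1809, 0.1395]
tcp_rot: [-0.499, -0.5, 0.5, 0.501]
contact_force: [0.6, 0.8, -5.1]
opening: 0.498
```

```bash
python3 - <<'E'
from h import *
go(.643,-.1815,.083)
snap('wrist','w3');go(.643,-.1815,.083)
z=np.load('pics/w3.npz')
comps(z,'green',[65,90,40],[90,255,255],.010)
comps(z,'disc',[0,0,0],[180,255,55],.004,200)
E
```

```text
shift [-0.7 56.5 -0.9] pos [ 0.6422 -0.1809  0.1395] F [ 0.59  0.79 -5.06] open 0.498 t 4.75
shift [-1.5 56.8 -1. ] pos [ 0.6421 -0.1801  0.1399] F [-0.26 -0.01 -5.11] open 0.495 t 4.8
green px [319. 170.] 9075 ell [ 0.6354 -0.1515] rect [ 0.6385 -0.1858] sides 0.119 0.1189
disc px [271. 267.] 288 ell [ 0.7459 -0.2363] rect [ 0.7378 -0.2356] sides 0.0877 0.0114
disc px [368. 266.] 297 ell [ 0.7488 -0.1252] rect [ 0.738  -0.1265] sides 0.0117 0.0878
disc px [319. 349.] 30349 ell [ 0.4672 -0.182 ] rect [ 0.8188 -0.1804] sides 0.2019 0.6518
disc px [177. 354.] 773 ell [ 0.8407 -0.3482] rect [ 0.8418 -0.3512] sides 0.0675 0.0327
disc px [463. 354.] 723 ell [ 0.8382 -0.0163] rect [ 0.8416 -0.0113] sides 0.0301 0.0638
```

View pics/w3.png

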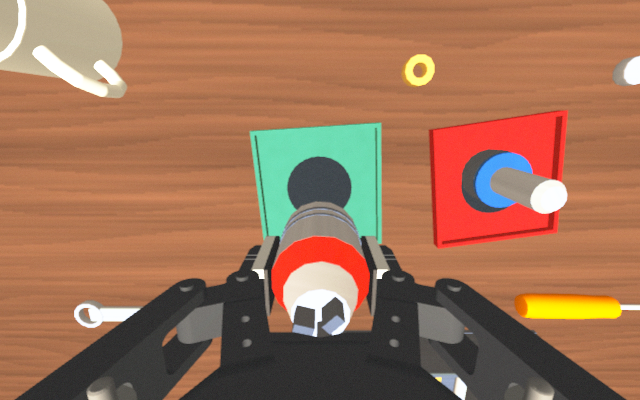

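Request:
step_arm --rows '[[[0,0,0],[-1,30,-1],1],[[0,0,0],[-1,60,-1],1],[[0,0,0],[-1,85,-1],1],[[0,0,0],[-1,103,-1],1],[[0,0,0],[-1,112,-1],1],[[0,0,0],[-1,117,-1],1],[[0,0,0],[-1,118,-1],1],[[0,0,0],[-1,118,-1],1]]'

```text
time: 5.47
eef_pos: [0.645, -0.1819, 0.0246]
tcp_rot: [0.501, 0.501, -0.5, -0.499]
contact_force: [-0.1, -1.3, -4.6]
opening: 0.499
```

Request:
step_arm --rows '[[[0,0,0],[0,0.5,0],1],[[0,0,0],[0,1,0],1],[[0,0,0],[0,1,0],1],[[0,0,0],[0,1,0],1]]'

```text
time: 5.8
eef_pos: [0.6447, -0.1826, 0.0232]
tcp_rot: [0.5, 0.5, -0.5, -0.5]
contact_force: [0.1, 0.1, -3.0]
opening: 0.506
```

Request:
step_arm --rows '[[[0,0,0],[0,0.5,0],1],[[0,0,0],[0,1,0],1],[[0,0,0],[0,1.5,0],1],[[0,0,0],[0,1.5,0],1]]'

```text
time: 6.13
eef_pos: [0.6448, -0.1826, 0.0232]
tcp_rot: [0.5, 0.5, -0.5, -0.5]
contact_force: [-4.5, 1.7, 5.9]
opening: 0.5
```

Request:
step_arm --rows '[[[0,0,0],[0,-0.5,0],0.45],[[0,0,0],[0,-0.5,0],0.4],[[0,0,0],[0,-0.5,0],0.3],[[0,0,0],[0,-0.5,0],0.2],[[0,0,0],[0,-0.5,0],0],[[0,0,0],[0,-0.5,0],0],[[0,0,0],[0,-15,0],0],[[0,0,0],[0,-40,0],0],[[0,0,0],[0,-80,0],0],[[0,0,0],[0,-120,0],0]]'

```text
time: 6.97
eef_pos: [0.6431, -0.1819, 0.1414]
tcp_rot: [-0.499, -0.5, 0.5, 0.501]
contact_force: [-0.2, -0.7, 0.1]
opening: 0.999
```

```bash
python3 - <<'E'
from h import *
go(.629,-.017,.2)
snap('wrist','w4')
E
```

```text
shift [165.  -58.3  14.3] pos [ 0.6431 -0.1819  0.1414] F [-0.18 -0.69  0.08] open 0.999 t 6.9667
```

View pics/w4.png

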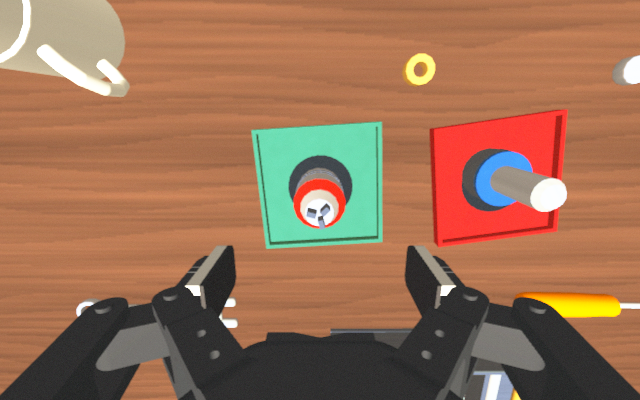

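The chuck stands upright on the green tray's disc, with its jaws at (318,212). Now the holder: I'll hover over it.

Request:
step_arm --rows '[[[0,0,0],[15,-35,2],0],[[0,0,0],[50,-58,5],0],[[0,0,0],[90,-58,8],0],[[0,0,0],[130,-58,12],0],[[0,0,0],[155,-58,14],0],[[0,0,0],[165,-58,14],0],[[0,0,0],[165,-58,14],0],[[0,0,0],[165,-58,14],0]]'

```text
time: 7.68
eef_pos: [0.6304, -0.0177, 0.1994]
tcp_rot: [-0.5, -0.5, 0.5, 0.499]
contact_force: [-0.4, 0.2, -0.8]
opening: 1.006
```

```bash
python3 - <<'E'
from h import *
im,d,c=snap('wrist','w5'); go(.629,-.017,.2)
z=np.load('pics/w5.npz')
comps(z,'red',[0,150,80],[5,255,255],.010,60,True)
comps(z,'blue',[100,120,50],[125,255,255],.032)
P=cloud(z,d); m=(P[...,2]>.08)&(P[...,2]<.1)&(abs(P[...,0]-.63)<.03)&(abs(P[...,1]+.017)<.03)
print(m.sum(),P[m].mean(0),P[m].min(0),P[m].max(0), np.argwhere(m).mean(0))
comps(z,'green',[65,90,40],[90,255,255],.010)
comps(z,'chuckring',[0,150,80],[5,255,255],.054,60,True)
E
```

```text
shift [ 1.4 -0.8  1.4] pos [ 0.6304 -0.0184  0.1992] F [-0.13 -0.15 -1.06] open 0.996 t 7.7333
red px [328. 177.] 8100 ell [ 0.6301 -0.0104] rect [ 0.6362 -0.0093] sides 0.1209 0.1218
red px [168. 194.] 594 ell [ 0.6565 -0.2078] rect [ 0.6553 -0.2054] sides 0.0423 0.0488
red px [607. 326.] 2119 ell [0.8416 0.3821] rect [0.8454 0.373 ] sides 0.0999 0.0607
blue px [520.  36.] 6191 ell [0.4828 0.1773] rect [0.4819 0.1743] sides 0.0625 0.1217
blue px [321. 172.] 874 ell [ 0.6272 -0.0172] rect [ 0.6249 -0.0168] sides 0.0444 0.0478
blue px [621. 355.] 884 ell [0.8514 0.3353] rect [0.8916 0.3835] sides 0.0589 0.0929
577 [ 0.62672723 -0.01820135  0.08779364] [ 0.61566324 -0.03015939  0.08013657] [ 0.64034768 -0.00600902  0.09117913] [190.29982669 319.85095321]
green px [94.  2.] 145 ell [ 0.4288 -0.2568] rect [ 0.4533 -0.2453] sides 0.035 0.0053
green px [185. 180.] 7039 ell [ 0.6392 -0.1829] rect [ 0.6426 -0.185 ] sides 0.1313 0.1205
green px [537. 200.] 2390 ell [0.659  0.2419] rect [0.6603 0.2416] sides 0.0678 0.0672
chuckring px [328. 177.] 8100 ell [ 0.6206 -0.0114] rect [ 0.626  -0.0104] sides 0.1049 0.1057
chuckring px [168. 194.] 594 ell [ 0.6436 -0.1827] rect [ 0.6425 -0.1806] sides 0.0367 0.0424
chuckring px [607. 326.] 2119 ell [0.8042 0.3291] rect [0.8075 0.3213] sides 0.0867 0.0526
```

View pics/w5.png

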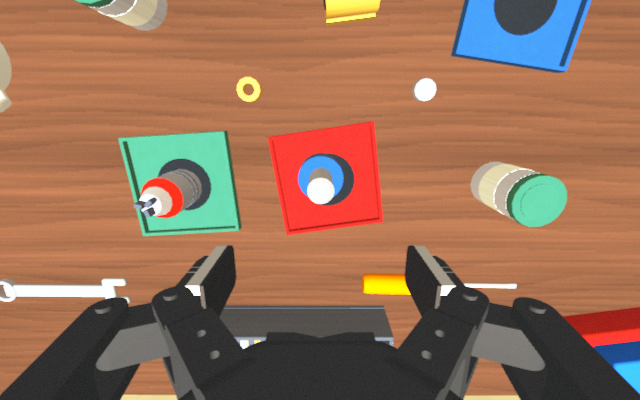

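Request:
step_arm --rows '[[[0,0,0],[0,30,3],0],[[0,0,0],[0,70,3],0],[[0,0,0],[0,105,3],0],[[0,0,0],[0,135,3],0],[[0,0,0],[0,152,3],0],[[0,0,0],[0,158,3],0],[[0,0,0],[0,159,3],0],[[0,0,0],[0,159,3],0]]'

```text
time: 8.4
eef_pos: [0.6279, -0.0186, 0.0405]
tcp_rot: [0.501, 0.5, -0.499, -0.5]
contact_force: [0.6, 0.2, 0.4]
opening: 1.001
```

Request:
step_arm --rows '[[[0,0,0],[0,0,0],0.3],[[0,0,0],[0,0,0],0.5],[[0,0,0],[0,0,0],0.6],[[0,0,0],[0,0,0],0.7],[[0,0,0],[0,0,0],0.8],[[0,0,0],[0,0,0],1],[[0,0,0],[0,0,0],1],[[0,0,0],[0,0,0],1],[[0,0,0],[0,0,0],1],[[0,0,0],[0,0,0],1]]'

```text
time: 9.23
eef_pos: [0.6277, -0.0175, 0.0407]
tcp_rot: [0.5, 0.5, -0.5, -0.5]
contact_force: [-1.2, -2.2, 5.0]
opening: 0.279
```

Request:
step_arm --rows '[[[0,0,0],[0,-5,0],1],[[0,0,0],[0,-15,0],1],[[0,0,0],[0,-35,0],1],[[0,0,0],[0,-65,0],1],[[0,0,0],[0,-90,0],1],[[0,0,0],[0,-100,0],1],[[0,0,0],[0,-100,0],1]]'

```text
time: 9.82
eef_pos: [0.6288, -0.0175, 0.1431]
tcp_rot: [0.502, 0.501, -0.499, -0.498]
contact_force: [0.4, -0.2, -3.6]
opening: 0.28
```

```bash
python3 - <<'E'
from h import *
snap('wrist','w6');go(.450,.191,.14)
E
```

```text
shift [2.083e+02 2.000e-01 1.774e+02] pos [ 0.6274 -0.0173  0.1406] F [-0.29 -0.39 -3.69] open 0.276 t 9.8667
```

View pics/w6.png

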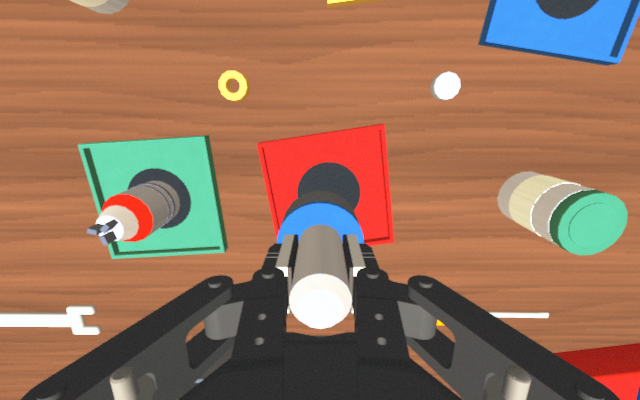

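Request:
step_arm --rows '[[[0,0,0],[10,0,8],1],[[0,0,0],[30,0,25],1],[[0,0,0],[57,0,48],1],[[0,0,0],[85,0,72],1],[[0,0,0],[113,0,96],1],[[0,0,0],[141,0,120],1],[[0,0,0],[168,0,143],1],[[0,0,0],[190,0,162],1],[[0,0,0],[203,0,173],1],[[0,0,0],[208,0,178],1]]'

```text
time: 10.7
eef_pos: [0.4445, 0.1923, 0.1368]
tcp_rot: [-0.498, -0.499, 0.503, 0.501]
contact_force: [0.3, 0.8, -3.4]
opening: 0.278
```

Request:
step_arm --rows '[[[0,0,0],[0,0,0],1],[[0,0,0],[0,0,0],1]]'

```text
time: 10.87
eef_pos: [0.4484, 0.1904, 0.1387]
tcp_rot: [-0.5, -0.5, 0.501, 0.5]
contact_force: [0.8, 0.3, -4.1]
opening: 0.277
```

```bash
python3 - <<'E'
from h import *
snap('wrist','w7');go(.4495,.1907,.14)
z=np.load('pics/w7.npz')
comps(z,'blue',[100,120,50],[125,255,255],.010)
E
```

```text
shift [ 0.6 -0.9 -0.4] pos [0.4491 0.1901 0.1391] F [ 0.13  0.25 -3.59] open 0.279 t 10.9167
blue px [319. 179.] 11031 ell [0.4379 0.1912] rect [0.4499 0.1901] sides 0.1218 0.1198
```

View pics/w7.png

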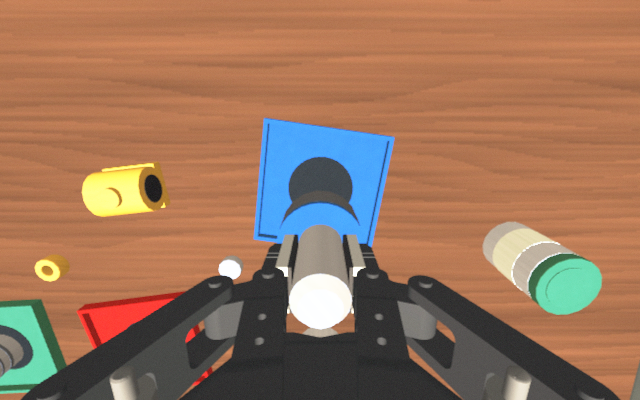

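Request:
step_arm --rows '[[[0,0,0],[0,30,0],1],[[0,0,0],[0,60,0],1],[[0,0,0],[0,80,0],1],[[0,0,0],[0,90,0],1],[[0,0,0],[0,94,0],1],[[0,0,0],[0,96,0],1],[[0,0,0],[0,97,0],1],[[0,0,0],[0,97,0],1]]'

```text
time: 11.58
eef_pos: [0.4505, 0.1907, 0.0441]
tcp_rot: [0.501, 0.501, -0.499, -0.5]
contact_force: [-0.3, -0.2, -3.3]
opening: 0.274
```

Request:
step_arm --rows '[[[0,0,0],[0,0.5,0],1],[[0,0,0],[0,1,0],1],[[0,0,0],[0,1,0],1],[[0,0,0],[0,1,0],1]]'

```text
time: 11.92
eef_pos: [0.4493, 0.1907, 0.0423]
tcp_rot: [0.5, 0.5, -0.5, -0.5]
contact_force: [0.1, 0.3, -3.6]
opening: 0.279
```

Request:
step_arm --rows '[[[0,0,0],[0,0.5,0],1],[[0,0,0],[0,1,0],1],[[0,0,0],[0,1,0],1],[[0,0,0],[0,1,0],1]]'

```text
time: 12.25
eef_pos: [0.449, 0.1906, 0.0408]
tcp_rot: [-0.5, -0.5, 0.5, 0.5]
contact_force: [-0.1, 1.2, -2.6]
opening: 0.276
```

Request:
step_arm --rows '[[[0,0,0],[0,0.5,0],1],[[0,0,0],[0,0.5,0],1],[[0,0,0],[0,0.5,0],1]]'

```text
time: 12.5
eef_pos: [0.4491, 0.1906, 0.0407]
tcp_rot: [-0.5, -0.5, 0.5, 0.5]
contact_force: [-2.7, -0.5, 1.2]
opening: 0.279
```

Contact. I'll release and go up.

Request:
step_arm --rows '[[[0,0,0],[0,0,0],0.65],[[0,0,0],[0,0,0],0.6],[[0,0,0],[0,0,0],0.5],[[0,0,0],[0,0,0],0.3],[[0,0,0],[0,0,0],0],[[0,0,0],[0,0,0],0],[[0,0,0],[0,-15,0],0],[[0,0,0],[0,-40,0],0],[[0,0,0],[0,-80,0],0],[[0,0,0],[0,-100,0],0]]'

```text
time: 13.33
eef_pos: [0.4506, 0.191, 0.144]
tcp_rot: [0.501, 0.501, -0.499, -0.499]
contact_force: [1.5, 0.5, 0.3]
opening: 0.997
```

```bash
python3 - <<'E'
from h import *
snap('wrist','w8');go(.6436,-.182,.14)
z=np.load('pics/w8.npz')
comps(z,'flange',[100,120,50],[125,255,255],.032)
comps(z,'tray',[100,120,50],[125,255,255],.01)
E
```

```text
shift [-373.6    9.  -190.3] pos [0.453  0.1915 0.1477] F [2.83 1.12 2.18] open 1.002 t 13.3833
flange px [319. 180.] 12415 ell [0.4376 0.1895] rect [0.4437 0.1903] sides 0.1112 0.1103
tray px [319. 180.] 12415 ell [0.4427 0.1894] rect [0.4493 0.1903] sides 0.1208 0.1199
```

View pics/w8.png

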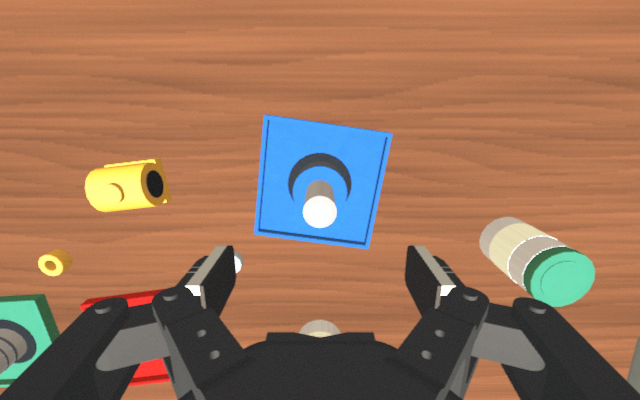

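Request:
step_arm --rows '[[[0,0,0],[-20,-25,-10],0],[[0,0,0],[-55,-50,-29],0],[[0,0,0],[-91,-50,-47],0],[[0,0,0],[-127,-50,-66],0],[[0,0,0],[-163,-50,-85],0],[[0,0,0],[-199,-50,-104],0],[[0,0,0],[-235,-50,-122],0],[[0,0,0],[-271,-50,-141],0],[[0,0,0],[-307,-50,-160],0],[[0,0,0],[-343,-50,-179],0]]'

```text
time: 14.22
eef_pos: [0.6286, -0.1543, 0.1897]
tcp_rot: [-0.5, -0.5, 0.5, 0.5]
contact_force: [1.0, -1.0, 1.0]
opening: 0.998
```

Request:
step_arm --rows '[[[0,0,0],[-20,0,-10],0],[[0,0,0],[-29,0,-15],0],[[0,0,0],[-29,0,-15],0],[[0,0,0],[-29,0,-15],0]]'

```text
time: 14.55
eef_pos: [0.6426, -0.1806, 0.1896]
tcp_rot: [-0.499, -0.5, 0.5, 0.501]
contact_force: [-0.1, 0.4, -0.6]
opening: 1.002
```

```bash
python3 - <<'E'
from h import *
snap('wrist','w9');go(.643,-.182,.02)
z=np.load('pics/w9.npz')
comps(z,'green',[65,90,40],[90,255,255],.010)
comps(z,'chuckring',[0,150,80],[5,255,255],.054,60,True)
E
```

```text
shift [ -2.3 169.8  -0.7] pos [ 0.6425 -0.1799  0.1898] F [0.6  0.66 0.24] open 1.002 t 14.6
green px [319. 173.] 8293 ell [ 0.6371 -0.1801] rect [ 0.6423 -0.1824] sides 0.1187 0.1201
chuckring px [472. 169.] 9327 ell [ 0.6213 -0.0338] rect [ 0.6267 -0.0301] sides 0.1136 0.1079
chuckring px [318. 185.] 622 ell [ 0.6435 -0.183 ] rect [ 0.6436 -0.1827] sides 0.0417 0.0416
chuckring px [637. 356.] 247 ell [0.8739 0.1969] rect [0.8438 0.1943] sides 0.0093 0.0783
```

Request:
step_arm --rows '[[[0,0,0],[-2,30,-1],0],[[0,0,0],[-2,70,-1],0],[[0,0,0],[-2,110,-1],0],[[0,0,0],[-2,140,-1],0],[[0,0,0],[-2,158,-1],0],[[0,0,0],[-2,165,-1],0],[[0,0,0],[-2,168,-1],0],[[0,0,0],[-2,168,-1],0]]'

```text
time: 15.27
eef_pos: [0.6443, -0.1823, 0.0229]
tcp_rot: [0.5, 0.5, -0.5, -0.5]
contact_force: [-0.2, -0.1, 0.7]
opening: 1.002
```

Request:
step_arm --rows '[[[0,0,0],[0,0,0],0.3],[[0,0,0],[0,0,0],0.4],[[0,0,0],[0,0,0],0.6],[[0,0,0],[0,0,0],0.8],[[0,0,0],[0,0,0],1],[[0,0,0],[0,0,0],1],[[0,0,0],[0,0,0],1],[[0,0,0],[0,0,0],1]]'

```text
time: 15.93
eef_pos: [0.6453, -0.1836, 0.0245]
tcp_rot: [0.501, 0.5, -0.499, -0.499]
contact_force: [-1.1, 2.4, 5.2]
opening: 0.496
```

Request:
step_arm --rows '[[[0,0,0],[0,-5,0],1],[[0,0,0],[0,-15,0],1],[[0,0,0],[0,-35,0],1],[[0,0,0],[0,-65,0],1],[[0,0,0],[0,-90,0],1],[[0,0,0],[0,-100,0],1],[[0,0,0],[0,-100,0],1]]'

```text
time: 16.52
eef_pos: [0.6458, -0.1843, 0.1259]
tcp_rot: [0.502, 0.501, -0.499, -0.498]
contact_force: [0.9, 0.5, -4.7]
opening: 0.501
```

```bash
python3 - <<'E'
from h import *
go(.637,-.0095,.12)
E
```

```text
shift [174.8   5.4   8.8] pos [ 0.6458 -0.1843  0.1259] F [ 0.88  0.5  -4.68] open 0.501 t 16.5167
```

Request:
step_arm --rows '[[[0,0,0],[10,0,0],1],[[0,0,0],[30,0,1],1],[[0,0,0],[60,0,2],1],[[0,0,0],[90,0,3],1],[[0,0,0],[120,0,4],1],[[0,0,0],[148,0,6],1],[[0,0,0],[166,0,7],1],[[0,0,0],[173.5,0,7],1],[[0,0,0],[173.5,0,7],1],[[0,0,0],[173.5,0,7],1]]'

```text
time: 17.35
eef_pos: [0.6361, -0.0097, 0.1204]
tcp_rot: [-0.499, -0.499, 0.501, 0.5]
contact_force: [0.3, -1.2, -4.4]
opening: 0.496
```

```bash
python3 - <<'E'
from h import *
snap('wrist','w10');go(.6365,-.0093,.12)
z=np.load('pics/w10.npz')
comps(z,'red',[0,150,80],[5,255,255],.01,60,True)
E
```

```text
shift [1.2 1.  0. ] pos [ 0.6365 -0.0105  0.121 ] F [-0.51  0.05 -4.98] open 0.496 t 17.4
red px [322. 172.] 10301 ell [ 0.6273 -0.0079] rect [ 0.6335 -0.0135] sides 0.1207 0.1215
red px [320. 261.] 2959 ell [ 0.7203 -0.0099] rect [ 0.715 -0.01 ] sides 0.093 0.0811
red px [618. 376.] 1580 ell [0.8521 0.3786] rect [0.8487 0.3127] sides 0.0652 0.0623
```

View pics/w10.png

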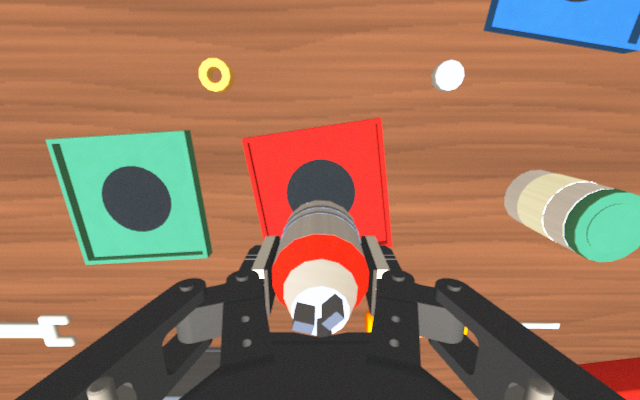

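Request:
step_arm --rows '[[[0,0,0],[0.5,30,0],1],[[0,0,0],[0.5,60,0],1],[[0,0,0],[0.5,80,0],1],[[0,0,0],[0.5,90,0],1],[[0,0,0],[0.5,94,0],1],[[0,0,0],[0.5,96,0],1],[[0,0,0],[0.5,97,0],1],[[0,0,0],[0.5,97,0],1]]'

```text
time: 18.07
eef_pos: [0.6386, -0.0099, 0.0271]
tcp_rot: [0.501, 0.501, -0.499, -0.499]
contact_force: [0.1, -0.6, -4.3]
opening: 0.502
```

Request:
step_arm --rows '[[[0,0,0],[0,0.5,0],1],[[0,0,0],[0,1,0],1],[[0,0,0],[0,1.5,0],1],[[0,0,0],[0,1.5,0],1],[[0,0,0],[0,1.5,0],1]]'

```text
time: 18.48
eef_pos: [0.6375, -0.0093, 0.0245]
tcp_rot: [0.5, 0.5, -0.5, -0.5]
contact_force: [0.1, -0.4, -2.5]
opening: 0.499
```

Request:
step_arm --rows '[[[0,0,0],[0,0.5,0],1],[[0,0,0],[0,0.5,0],1],[[0,0,0],[0,0.5,0],1]]'

```text
time: 18.73
eef_pos: [0.6376, -0.0094, 0.0245]
tcp_rot: [0.5, 0.5, -0.5, -0.5]
contact_force: [-2.7, 1.4, 3.8]
opening: 0.503
```

Request:
step_arm --rows '[[[0,0,0],[0,0,0],0.45],[[0,0,0],[0,0,0],0.4],[[0,0,0],[0,0,0],0.3],[[0,0,0],[0,0,0],0.15],[[0,0,0],[0,0,0],0],[[0,0,0],[0,0,0],0],[[0,0,0],[0,-15,0],0],[[0,0,0],[0,-50,0],0],[[0,0,0],[0,-90,0],0],[[0,0,0],[0,-130,0],0]]'

```text
time: 19.57
eef_pos: [0.6364, -0.0093, 0.155]
tcp_rot: [-0.5, -0.5, 0.5, 0.5]
contact_force: [1.8, 0.0, -0.9]
opening: 1.0
```

Request:
step_arm --rows '[[[0,0,0],[20,-20,0],0],[[0,0,0],[60,-40,0],0],[[0,0,0],[100,-50,0],0],[[0,0,0],[140,-50,0],0],[[0,0,0],[175,-50,-2],0],[[0,0,0],[195,-50,-3],0],[[0,0,0],[200,-50,-4],0],[[0,0,0],[200,-50,-4],0],[[0,0,0],[200,-50,-4],0]]'

```text
time: 20.32
eef_pos: [0.6411, 0.1901, 0.2038]
tcp_rot: [0.5, 0.5, -0.5, -0.5]
contact_force: [0.3, -0.5, -0.5]
opening: 1.003
```

```bash
python3 - <<'E'
from h import *
snap('top','t11')
snap('wrist','w11');go(.640,.190,.02)
z=np.load('pics/w11.npz')
comps(z,'lid',[65,90,40],[90,255,255],.080)
z=np.load('pics/t11.npz')
comps(z,'Tred.01',[0,150,80],[5,255,255],.012,60,True)
comps(z,'Tring.054',[0,150,80],[5,255,255],.054,60,True)
comps(z,'Tblue',[100,120,50],[125,255,255],.012)
E
```

```text
shift [  1.  183.5   1.3] pos [0.6413 0.1891 0.2035] F [0.37 1.27 0.16] open 0.999 t 20.4167
lid px [558.  37.] 3641 ell [0.5101 0.3861] rect [0.511  0.3864] sides 0.0543 0.0512
lid px [ 36. 177.] 4641 ell [ 0.6292 -0.0857] rect [ 0.6254 -0.0782] sides 0.0713 0.0975
lid px [321. 188.] 2169 ell [0.6383 0.19  ] rect [0.6385 0.1901] sides 0.0483 0.0502
Tred.01 px [324. 122.] 1969 ell [ 0.634  -0.0087] rect [ 0.6363 -0.0095] sides 0.1239 0.1253
Tring.054 px [324. 122.] 1969 ell [ 0.6184 -0.0078] rect [ 0.6205 -0.0086] sides 0.1182 0.1196
Tblue px [247. 196.] 1613 ell [0.45   0.1813] rect [0.4484 0.1799] sides 0.1204 0.1029
```

View pics/w11.png

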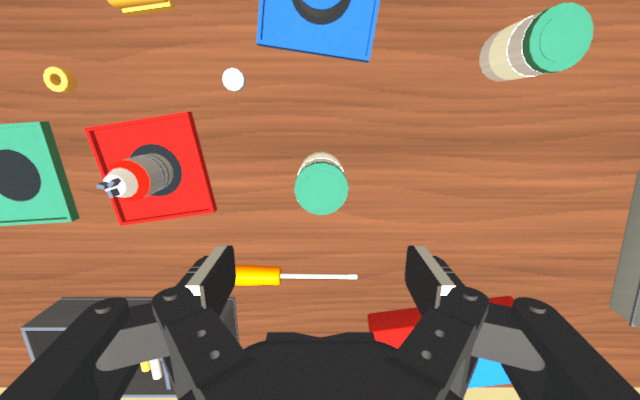

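View pics/t11.png

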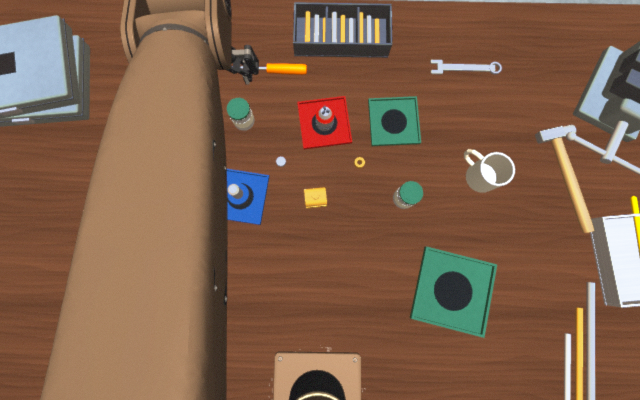

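Request:
step_arm --rows '[[[0,0,0],[0,30,2],0],[[0,0,0],[0,70,2],0],[[0,0,0],[0,110,2],0],[[0,0,0],[0,145,2],0],[[0,0,0],[0,168,2],0],[[0,0,0],[0,179,2],0],[[0,0,0],[0,183,2],0],[[0,0,0],[0,183,2],0]]'

```text
time: 21.08
eef_pos: [0.6393, 0.1897, 0.0201]
tcp_rot: [-0.5, -0.5, 0.5, 0.5]
contact_force: [-0.2, -0.5, 0.5]
opening: 0.997
```

Request:
step_arm --rows '[[[0,0,0],[0,0,0],0.25],[[0,0,0],[0,0,0],0.35],[[0,0,0],[0,0,0],0.5],[[0,0,0],[0,0,0],0.7],[[0,0,0],[0,0,0],1],[[0,0,0],[0,0,0],1],[[0,0,0],[0,0,0],1],[[0,0,0],[0,0,0],1]]' --newtons 40

```text
time: 21.75
eef_pos: [0.6408, 0.1907, 0.0231]
tcp_rot: [0.501, 0.501, -0.499, -0.499]
contact_force: [-0.8, -1.6, 6.1]
opening: 0.603
```

Request:
step_arm --rows '[[[0,0,0],[0,-4,0],1],[[0,0,0],[0,-10,0],1],[[0,0,0],[0,-18,0],1],[[0,0,0],[0,-25,0],1],[[0,0,0],[0,-25,0],1],[[0,0,0],[0,-25,0],1],[[0,0,0],[0,-25,0],1],[[0,0,0],[0,-25,0],1]]'

```text
time: 22.42
eef_pos: [0.6387, 0.1906, 0.0448]
tcp_rot: [-0.5, -0.5, 0.5, 0.5]
contact_force: [-0.2, -0.0, -1.2]
opening: 0.599
```

```bash
python3 - <<'E'
from h import *
snap('wrist','w12');go(.64,.19,.02)
E
```

```text
shift [-0.6 24.7 -1.4] pos [0.6386 0.1906 0.0447] F [-0.58  0.97 -0.59] open 0.601 t 22.4667
```

View pics/w12.png

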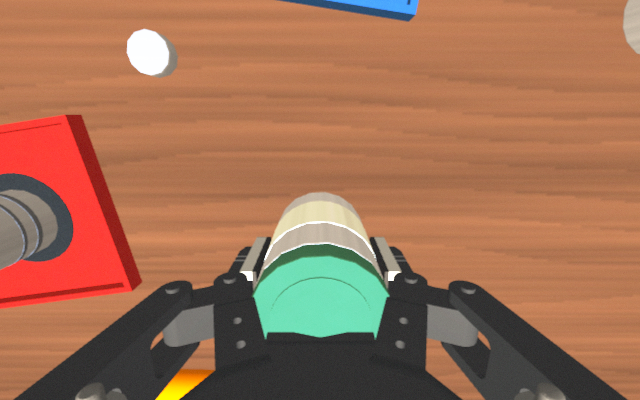

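Request:
step_arm --rows '[[[0,0,0],[0,10,0],1],[[0,0,0],[0,17,0],1],[[0,0,0],[0,21,0],1],[[0,0,0],[0,23,0],1],[[0,0,0],[0,23,0],1],[[0,0,0],[0,24,0],1],[[0,0,0],[0,24.5,0],1],[[0,0,0],[0,24.5,0],1]]'

```text
time: 23.13
eef_pos: [0.6383, 0.1904, 0.0233]
tcp_rot: [-0.499, -0.499, 0.502, 0.501]
contact_force: [-8.5, -2.1, 14.8]
opening: 0.597
```

The first tin weighs about 1 N, so it's empty, and it's back on the bench. I'll ease off and release.

Request:
step_arm --rows '[[[0,0,0],[0,-1,0],1],[[0,0,0],[0,-1,0],1],[[0,0,0],[0,-1,0],0.3],[[0,0,0],[0,-1,0],0.15],[[0,0,0],[0,-1,0],0],[[0,0,0],[0,-1,0],0],[[0,0,0],[0,-20,0],0],[[0,0,0],[0,-60,0],0],[[0,0,0],[0,-100,0],0],[[0,0,0],[0,-140,0],0]]'

```text
time: 23.97
eef_pos: [0.6384, 0.1906, 0.1611]
tcp_rot: [-0.499, -0.499, 0.501, 0.5]
contact_force: [2.0, -0.0, 1.3]
opening: 1.004
```

```bash
python3 - <<'E'
from h import *
snap('wrist','w13');go(.511,.387,.2)
E
```

```text
shift [195.6 -28.7 132.3] pos [0.6438 0.1915 0.1728] F [3.87 0.78 5.77] open 1.001 t 24.0167
```

View pics/w13.png

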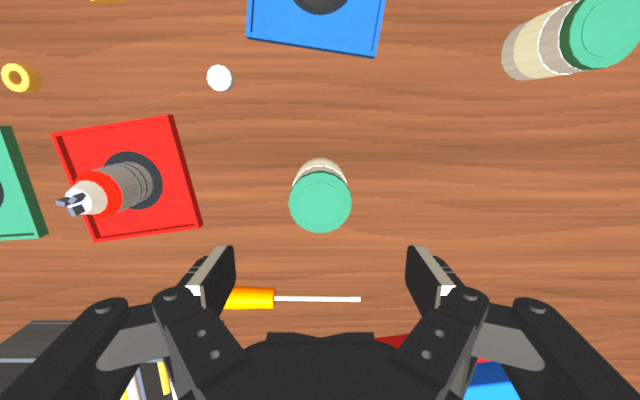

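Request:
step_arm --rows '[[[0,0,0],[15,-20,10],0],[[0,0,0],[45,-40,29],0],[[0,0,0],[77,-40,50],0],[[0,0,0],[109,-40,71],0],[[0,0,0],[140,-40,91],0],[[0,0,0],[170,-40,110],0],[[0,0,0],[190,-40,123],0],[[0,0,0],[197,-40,128],0],[[0,0,0],[197,-40,128],0],[[0,0,0],[197,-40,128],0]]'

```text
time: 24.85
eef_pos: [0.5113, 0.3874, 0.2004]
tcp_rot: [-0.5, -0.5, 0.5, 0.5]
contact_force: [0.6, 0.1, -0.3]
opening: 1.0
```

```bash
python3 - <<'E'
from h import *
snap('wrist','w14');go(.511,.387,.02)
z=np.load('pics/w14.npz')
comps(z,'lid',[65,90,40],[90,255,255],.080)
E
```

```text
shift [  0.3 180.5   0.8] pos [0.5118 0.3868 0.2005] F [ 0.29 -0.44  0.23] open 1.003 t 24.9
lid px [322. 189.] 2224 ell [0.5088 0.3885] rect [0.5092 0.3884] sides 0.0487 0.0507
lid px [136. 293.] 770 ell [0.6225 0.1925] rect [0.6219 0.1927] sides 0.0382 0.0364
```

Request:
step_arm --rows '[[[0,0,0],[1,30,2],0],[[0,0,0],[1,70,2],0],[[0,0,0],[1,110,2],0],[[0,0,0],[1,145,2],0],[[0,0,0],[1,166,2],0],[[0,0,0],[1,176,2],0],[[0,0,0],[1,179,2],0],[[0,0,0],[1,179,2],0]]'

```text
time: 25.57
eef_pos: [0.5101, 0.3878, 0.0219]
tcp_rot: [0.5, 0.5, -0.5, -0.5]
contact_force: [-0.4, -0.2, 0.2]
opening: 1.002
```

Request:
step_arm --rows '[[[0,0,0],[0,0,0],0.25],[[0,0,0],[0,0,0],0.35],[[0,0,0],[0,0,0],0.5],[[0,0,0],[0,0,0],0.7],[[0,0,0],[0,0,0],1],[[0,0,0],[0,0,0],1],[[0,0,0],[0,0,0],1],[[0,0,0],[0,0,0],1]]'

```text
time: 26.23
eef_pos: [0.5106, 0.389, 0.0244]
tcp_rot: [0.5, 0.501, -0.499, -0.499]
contact_force: [-0.3, -2.6, 6.2]
opening: 0.599
```

Request:
step_arm --rows '[[[0,0,0],[0,-4,0],1],[[0,0,0],[0,-10,0],1],[[0,0,0],[0,-18,0],1],[[0,0,0],[0,-25,0],1],[[0,0,0],[0,-25,0],1],[[0,0,0],[0,-25,0],1],[[0,0,0],[0,-25,0],1],[[0,0,0],[0,-25,0],1]]'

```text
time: 26.9
eef_pos: [0.5086, 0.3884, 0.0462]
tcp_rot: [-0.5, -0.5, 0.5, 0.5]
contact_force: [0.9, -1.0, -7.1]
opening: 0.6
```

Tin B pulls −7 N, so it's the full one. Next it goes to the small green tray.

Request:
step_arm --rows '[[[0,0,0],[0,-20,0],1],[[0,0,0],[0,-50,0],1],[[0,0,0],[0,-80,0],1],[[0,0,0],[-15,-95,-4],1],[[0,0,0],[-45,-100,-11],1],[[0,0,0],[-80,-100,-19],1],[[0,0,0],[-117,-100,-28],1],[[0,0,0],[-154,-100,-36],1],[[0,0,0],[-191,-100,-45],1],[[0,0,0],[-228,-100,-54],1]]' --newtons 60

```text
time: 27.73
eef_pos: [0.5627, 0.1589, 0.1463]
tcp_rot: [-0.5, -0.5, 0.5, 0.5]
contact_force: [0.7, 0.4, -6.3]
opening: 0.59
```

Request:
step_arm --rows '[[[0,0,0],[-37,0,-9],1],[[0,0,0],[-74,0,-17],1],[[0,0,0],[-111,0,-26],1],[[0,0,0],[-148,0,-35],1],[[0,0,0],[-185,0,-44],1],[[0,0,0],[-215,0,-53],1],[[0,0,0],[-235,0,-63],1],[[0,0,0],[-243,0,-71],1],[[0,0,0],[-243,0,-71],1],[[0,0,0],[-243,0,-71],1]]'

```text
time: 28.57
eef_pos: [0.6338, -0.0821, 0.1461]
tcp_rot: [-0.499, -0.5, 0.5, 0.501]
contact_force: [-0.5, 0.7, -6.1]
opening: 0.594
```

```bash
python3 - <<'E'
from h import *
go(.643,-.1815,.15)
snap('wrist','w15');go(.643,-.1815,.15)
E
```

```text
shift [-99.4  -4.   -9.2] pos [ 0.6338 -0.0821  0.1461] F [-0.48  0.69 -6.11] open 0.594 t 28.5667
shift [-100.2   -4.1   -9.5] pos [ 0.6335 -0.0813  0.146 ] F [ 0.31 -0.1  -6.81] open 0.6 t 28.6167
```

View pics/w15.png

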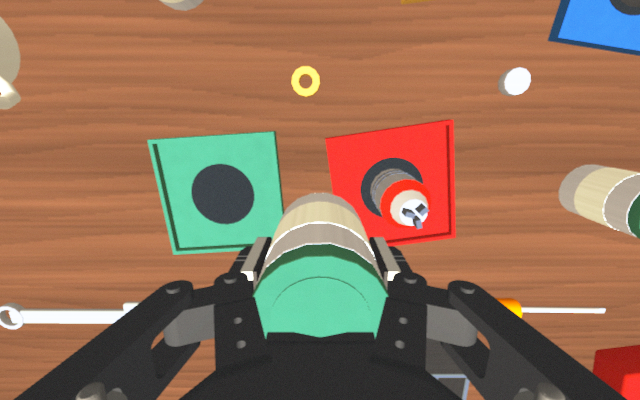

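Request:
step_arm --rows '[[[0,0,0],[-15,0,-1],1],[[0,0,0],[-40,0,-4],1],[[0,0,0],[-67,0,-6],1],[[0,0,0],[-88,0,-8],1],[[0,0,0],[-98,0,-9],1],[[0,0,0],[-100,0,-9],1],[[0,0,0],[-100,0,-9],1],[[0,0,0],[-100,0,-9],1]]'

```text
time: 29.28
eef_pos: [0.6428, -0.1807, 0.1465]
tcp_rot: [0.499, 0.5, -0.5, -0.5]
contact_force: [-1.1, 0.3, -7.8]
opening: 0.598
```

```bash
python3 - <<'E'
from h import *
go(.643,-.182,.028)
snap('wrist','w16');go(.643,-.182,.028)
E
```

```text
shift [ -1.4 118.5  -0.3] pos [ 0.6428 -0.1807  0.1465] F [-1.06  0.26 -7.78] open 0.598 t 29.2833
shift [ -1.5 118.5  -0.2] pos [ 0.6429 -0.1806  0.1465] F [ 0.43  0.44 -6.45] open 0.596 t 29.3333
```

View pics/w16.png

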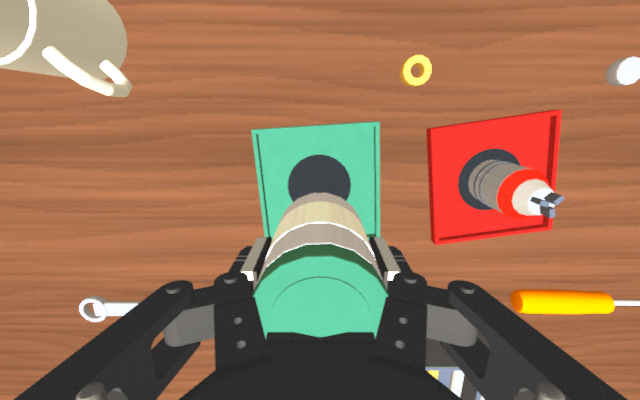

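Request:
step_arm --rows '[[[0,0,0],[-1,35,0],1],[[0,0,0],[-1,70,0],1],[[0,0,0],[-1,95,0],1],[[0,0,0],[-1,108,0],1],[[0,0,0],[-1,114,0],1],[[0,0,0],[-1,116,0],1],[[0,0,0],[-1,117,0],1],[[0,0,0],[-1,117,0],1],[[0,0,0],[-1,117,0],1]]'

```text
time: 30.08
eef_pos: [0.6448, -0.184, 0.0323]
tcp_rot: [0.501, 0.501, -0.499, -0.499]
contact_force: [-0.4, -0.4, -5.6]
opening: 0.595
```

Request:
step_arm --rows '[[[0,0,0],[0,0.5,0],1],[[0,0,0],[0,1,0],1],[[0,0,0],[0,1,0],1],[[0,0,0],[0,1,0],1]]'

```text
time: 30.42
eef_pos: [0.6431, -0.1834, 0.0291]
tcp_rot: [0.5, 0.5, -0.5, -0.5]
contact_force: [0.0, -0.1, -6.7]
opening: 0.595
```

Request:
step_arm --rows '[[[0,0,0],[1,0.5,0],1],[[0,0,0],[1,1,0],1],[[0,0,0],[1,1.5,0],1],[[0,0,0],[1,1.5,0],1],[[0,0,0],[1,1.5,0],1]]'

```text
time: 30.83
eef_pos: [0.6433, -0.1826, 0.0286]
tcp_rot: [-0.5, -0.5, 0.5, 0.5]
contact_force: [-3.9, 0.5, 2.9]
opening: 0.594
```

Request:
step_arm --rows '[[[0,0,0],[0,0.5,0],1],[[0,0,0],[0,1,0],1],[[0,0,0],[0,1,0],1],[[0,0,0],[0,1,0],1]]'

```text
time: 31.17
eef_pos: [0.6433, -0.1827, 0.0285]
tcp_rot: [-0.5, -0.5, 0.5, 0.5]
contact_force: [-6.8, 0.6, 8.0]
opening: 0.593
```

Seated. I'll release, rise and look.

Request:
step_arm --rows '[[[0,0,0],[0,-1,0],1],[[0,0,0],[0,-1,0],0.35],[[0,0,0],[0,-1,0],0.3],[[0,0,0],[0,-1,0],0.15],[[0,0,0],[0,-1,0],0],[[0,0,0],[0,-1,0],0],[[0,0,0],[0,-15,0],0],[[0,0,0],[0,-50,0],0],[[0,0,0],[0,-90,0],0],[[0,0,0],[0,-130,0],0]]'

```text
time: 32.0
eef_pos: [0.6426, -0.1821, 0.1578]
tcp_rot: [-0.5, -0.5, 0.5, 0.5]
contact_force: [0.1, 0.2, 1.0]
opening: 0.997
```

Request:
step_arm --rows '[[[0,0,0],[0,-30,0],0],[[0,0,0],[0,-50,0],0],[[0,0,0],[0,-50,0],0],[[0,0,0],[0,-50,0],0]]'

```text
time: 32.33
eef_pos: [0.6441, -0.1827, 0.2093]
tcp_rot: [0.502, 0.501, -0.499, -0.498]
contact_force: [-0.2, -0.6, -0.9]
opening: 1.0
```

```bash
python3 - <<'E'
from h import *
snap('wrist','w17');go(.452,-.201,.2); snap('top','t17')
z=np.load('pics/w17.npz')
comps(z,'lid',[65,90,40],[90,255,255],.084)
comps(z,'greentray',[65,90,40],[90,255,255],.010)
comps(z,'ring',[0,150,80],[5,255,255],.054,60,True)
comps(z,'redtray',[0,150,80],[5,255,255],.010,60,True)
E
```

```text
shift [-18.7   6.6 191. ] pos [ 0.643  -0.1822  0.2067] F [-0.24  0.52  0.2 ] open 1.0 t 32.3833
lid px [321. 170.] 8979 ell [ 0.6141 -0.1832] rect [ 0.6272 -0.1822] sides 0.0936 0.0941
greentray px [321. 170.] 8979 ell [ 0.6258 -0.1833] rect [ 0.6425 -0.1821] sides 0.1195 0.1201
ring px [464. 163.] 8141 ell [ 0.624  -0.0298] rect [ 0.6272 -0.0291] sides 0.1146 0.1081
ring px [632. 340.] 950 ell [0.8483 0.2124] rect [0.8505 0.2069] sides 0.023 0.105
redtray px [464. 163.] 8141 ell [ 0.6317 -0.0072] rect [ 0.6354 -0.0064] sides 0.1316 0.1241
redtray px [632. 340.] 950 ell [0.8891 0.2707] rect [0.8916 0.2644] sides 0.0263 0.1206
```

View pics/w17.png

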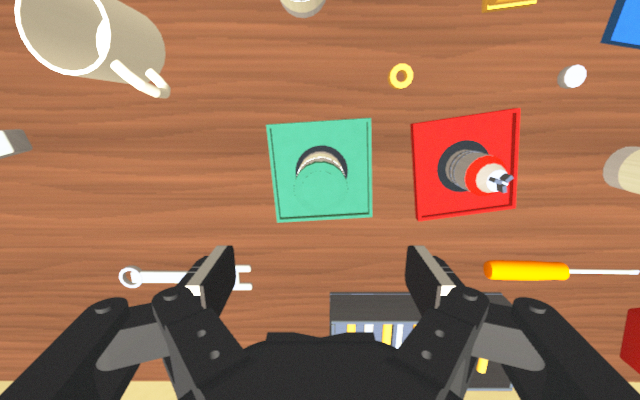

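View pics/t17.png

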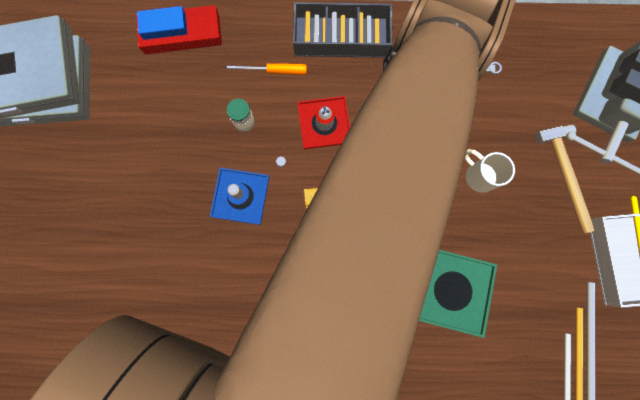

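Everything stands as placed. I'll move the arm aside for one last clear check.

Request:
step_arm --rows '[[[0,0,0],[20,-30,8],0],[[0,0,0],[55,-50,22],0],[[0,0,0],[90,-50,36],0],[[0,0,0],[125,-50,50],0],[[0,0,0],[160,-50,64],0],[[0,0,0],[195,-50,78],0],[[0,0,0],[230,-50,92],0],[[0,0,0],[265,-50,106],0],[[0,0,0],[300,-50,120],0],[[0,0,0],[335,-50,134],0]]'

```text
time: 33.27
eef_pos: [0.507, 0.154, 0.2537]
tcp_rot: [-0.499, -0.499, 0.501, 0.501]
contact_force: [1.7, 0.3, -0.5]
opening: 1.003
```

Request:
step_arm --rows '[[[0,0,0],[35,0,18],0],[[0,0,0],[70,0,36],0],[[0,0,0],[105,0,54],0],[[0,0,0],[140,0,72],0],[[0,0,0],[175,0,90],0],[[0,0,0],[210,0,108],0],[[0,0,0],[245,0,126],0],[[0,0,0],[280,0,144],0],[[0,0,0],[315,0,162],0],[[0,0,0],[350,0,180],0]]'

```text
time: 34.1
eef_pos: [0.3271, 0.5034, 0.2535]
tcp_rot: [-0.5, -0.498, 0.502, 0.5]
contact_force: [0.6, -0.6, -0.1]
opening: 0.997
```

Request:
step_arm --rows '[[[0,0,0],[35,0,18],0],[[0,0,0],[70,0,36],0],[[0,0,0],[105,0,54],0],[[0,0,0],[125,0,70],0],[[0,0,0],[130,0,75],0],[[0,0,0],[130,0,75],0],[[0,0,0],[130,0,75],0]]'

```text
time: 34.68
eef_pos: [0.2539, 0.6316, 0.2542]
tcp_rot: [-0.5, -0.499, 0.501, 0.499]
contact_force: [0.8, 0.0, -0.3]
opening: 0.998
```

```bash
python3 - <<'E'
from h import *
go(.3,.6,.25); im,d,c=snap('top','t18'); snap('scene','s18')
z=np.load('pics/t18.npz'); z0=np.load('pics/top0.npz')
comps(z,'redtray',[0,150,80],[5,255,255],.012,60,True)
comps(z,'bluetray',[100,120,50],[125,255,255],.012)
comps(z,'greentray',[65,90,40],[90,255,255],.012)
P=cloud(z,d)
for n,(x,y),zt in [('chuck',(.637,-.009),.07),('holder',(.449,.19),.075),('fulltin',(.643,-.182),.078),('tinA',(.639,.19),.074),('tinC',(.452,-.201),.074),('mug',(.506,-.391),.075)]:
    for zz,nm in ((z0,'before'),(z,'now')):
        P=cloud(zz,zz['d']); r=.06
        m=(P[...,2]>zt)&(np.hypot(P[...,0]-x,P[...,1]-y)<r)
        if m.sum(): q=P[m]; print(n,nm,((q.min(0)+q.max(0))/2).round(4),'top',q[:,2].max().round(3))
a=cv2.imread('pics/t18.png')[80:240,120:540]
cv2.imwrite('pics/t18c.png',cv2.resize(a,(800,305),interpolation=cv2.INTER_CUBIC))
E
```

```text
shift [-31.6   4.3 -46.1] pos [0.2539 0.6316 0.2542] F [ 0.78  0.05 -0.28] open 0.998 t 34.6833
redtray px [189.  33.] 2098 ell [0.8733 0.3547] rect [0.8776 0.366 ] sides 0.2149 0.1155
redtray px [324. 122.] 1965 ell [ 0.6347 -0.008 ] rect [ 0.6365 -0.0097] sides 0.1241 0.1251
bluetray px [161.  22.] 1311 ell [0.898 0.411] rect [0.8968 0.4114] sides 0.1222 0.0797
bluetray px [239. 196.] 2232 ell [0.4506 0.1923] rect [0.4499 0.191 ] sides 0.1217 0.1235
greentray px [394. 120.] 1912 ell [ 0.6372 -0.1813] rect [ 0.6426 -0.1815] sides 0.1238 0.1214
greentray px [238. 109.] 374 ell [0.665  0.2047] rect [0.6652 0.2043] sides 0.0513 0.0547
greentray px [411. 192.] 408 ell [ 0.4636 -0.2176] rect [ 0.4642 -0.2178] sides 0.0528 0.0533
greentray px [454. 292.] 4348 ell [ 0.2324 -0.3113] rect [ 0.2353 -0.3111] sides 0.1676 0.1789
chuck before [ 0.6293 -0.0172  0.0822] top 0.094
chuck now [ 0.6366 -0.0083  0.0796] top 0.089
holder before [0.4422 0.1962 0.0821] top 0.089
holder now [0.4509 0.1899 0.0843] top 0.092
fulltin now [ 0.6442 -0.1821  0.0833] top 0.088
tinA before [0.6402 0.1897 0.0796] top 0.085
tinA now [0.6379 0.1897 0.0798] top 0.086
tinC before [ 0.4512 -0.2003  0.0791] top 0.084
tinC now [ 0.4517 -0.2008  0.0799] top 0.084
mug before [ 0.5072 -0.388   0.0835] top 0.092
mug now [ 0.5085 -0.3892  0.0833] top 0.092
```

View pics/t18c.png

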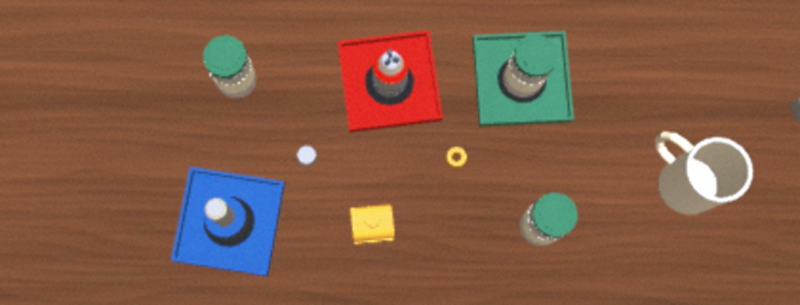

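View pics/s18.png

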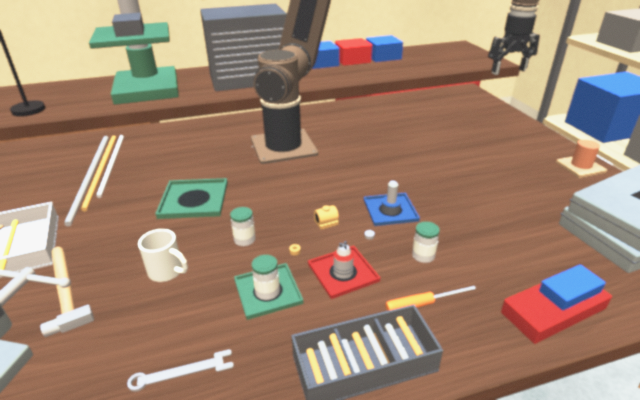

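All three placed pieces are within about 2 mm of their tray centres and upright, and the mug hasn't moved.

```bash
python3 -c "
from h import *
print(ctrl.sign_off())"
```

```text
the job is handed in; nothing more can be done
None
```

The job is handed in at about 35 s of the 128 s allowed. I moved the chuck to the small green tray, the holder to the blue tray, then the chuck to the red tray.

**Tins:** the first one lifted (left of the red tray, at x 0.64, y 0.19 m) read about 1 N, so it is empty and was set back on the bench. The second read about 7 N, so it is the full one and now stands in the small green tray. I did not lift the third: only one is full, so I took it to be empty and left it where it was.

**Last checks:** in the final top view the chuck, holder and full tin all stand upright within about 2 mm of their tray centres. Both empty tins stand on the bench clear of the trays. The mug reads within 2 mm of where it started, which is within the measuring error. The arm was clear of everything at hand-in.

No check failed. The highest contact force I saw was about 15 N vertically, when the first empty tin touched the bench.

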